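# Hold the figure case unlocked

## Task

Somebody has parked a roll of masking tape over the lock of the black figure case: lift it off and lay it flat in the low wooden tray. Then take the key with the rectangular head and flat blade from the key stand, push it fully home in the lock (its pins are sticky, so wiggle it if it jams) and turn it a quarter turn clockwise seen from above. The lock springs back by itself, so finish while still gripping the key and holding it turned, so that I can lift the lid; leave the round-headed key, pots, figures, bottle and tumbler where they are.

Things in the scene. Friction and masses are not known exactly. Their poses are not given: they have to be found in the camera images.
- case: Fixed black case 150 mm along x, 200 mm along y, 85 mm high; origin at the centre of its underside. A steel lock barrel, an upright post 34 mm in diameter, stands 26 mm above its flat lid, its axis 15 mm to -x of the middle.
- keyhole (a point): Centre of the keyhole's mouth, in the lock barrel's flat top, 111 mm above the work surface; axes as the case, z up. Vertical slot 17 mm long along y, 6.4 mm wide along x; under 8 mm of fixed top plate comes the turning plug with a slot 6 mm wide. A key fully home has its tip 27 mm below the mouth and its collar on the barrel; only then can it turn.
- plug (a joint): Turn of the lock plug about the barrel's vertical axis, rad: 0 at rest (slot along y of keyhole), growing clockwise seen from above to a stop at 1.57. A spring drives it back (about 0.08 N m at a quarter turn). The blade has up to about 0.2 rad of play in the plug, so the plug lags the key by that much.
- pin_a (a joint): Sticky ball pin in the plug at the +y end of the slot: 0 when it stands in the slot, about 0.003 m when the blade has pushed it aside. The key's tip meets the pins about 17 mm below the mouth; straight down past both takes about 10 to 30 N, but under about 15 N while rocking the key 1 to 2 mm to and fro along y of keyhole.
- pin_b (a joint): The same kind of pin at the -y end of the slot.
- key: The right key, loose, tip down in a pocket of the stand. Origin at the tip, z up. From the tip: taper to 5.5 mm, steel blade 4 mm thick (x) and 14 mm wide (y) to 16 mm, neck 5 mm thick to 27 mm, collar 19 mm across to 31 mm, black rectangular head to 65 mm, 12 mm thick (x) and 30 mm wide (y). Same either way round. 45 g.
- round_key: The wrong key, loose, in the other pocket of the stand: black round disc head 36 mm across and 12 mm thick (along x), round steel shank 7 mm thick, same collar; too thick for the lock. Origin at the shank's tip, z up. To be left alone.
- key_stand: Fixed wooden block 50 mm (x) by 130 mm (y), 45 mm high, origin at the centre of its underside. Two pockets, 33 mm either side of its middle along y; either key in either one. The collars rest on its top, the tips are 18 mm above the work surface, the heads' wide sides lie along y. Lift a key straight up by 30 mm or more.
- tape: Loose roll of masking tape, 62 mm outside diameter, 41 mm hole, 50 mm high, 120 g; origin at the centre of its underside, z up along its hole. It stands on the case's lid (85 mm above the work surface) around the lock barrel, with 3 mm play; its top is 24 mm above the barrel's top.
- tray: Fixed low open wooden tray 130 by 130 mm, walls 14 mm high and 4 mm thick, floor 4 mm thick; origin at the centre of its underside. It and the key stand, left and right of the case, may change places.
- paint_pot_a: closed round pot 32 mm across and 38 mm high; origin at the centre of its underside; bystander
- paint_pot_b: closed round pot 32 mm across and 38 mm high; origin at the centre of its underside; bystander
- water_bottle: closed clear bottle 64 mm across, 190 mm high; origin at the centre of its underside; bystander
- figure_a: small model figure with a shield on a round base 32 mm across, 51 mm high; origin at the centre of its underside; bystander
- figure_b: small model figure with a staff on a round base 32 mm across, 58 mm high; origin at the centre of its underside; bystander
- tumbler: grey tumbler 72 mm across, 100 mm high; origin at the centre of its underside; bystander
Mind the look-alikes: they are no part of the job. Of the things that look like the tape, the middle-sized one is meant. There is more than one size of the tray; the one meant has the size given above.

How it is judged:
By the outcome, as a careful person would: the job done as asked, in the order asked, and still so for the second after the job is handed in, while the arm keeps its last pose, push and grip.
It also fails if it takes over 64 s, if anything falls off the work surface, if the arm or the gripper's body presses on something with over 40 N, if the wrist force passes 120 N, or if a joint passes its speed limit or range.

## Robot

A 7-joint arm with a two-finger parallel gripper is mounted at the origin on the work surface. World frame = base frame: x ahead of the robot, y to its left, z up, the work surface at z = 0. Lengths are in m, angles in degrees, forces in N, time in s.
With the tool pointing down it reaches from about 0.4 to 0.9 m from the base axis. Payload 5.6 kg.
Tool frame: the origin (TCP) lies at the very end of the fingers, on their centre line; the grasp point (between the pads) lies 19 mm behind it; z points along the fingers, y is the direction in which the jaws open and shut (so a half turn about z gives the same grasp; the last joint's range is limited). The gripper opens to 92 mm and grips with 3 to 60 N. Pads are 20 mm wide; open, the fingers measure 128 mm over their backs; the gripper's body (75 mm by 189 mm) begins 69 mm behind the grasp point.
Start: joints at [67.953, 26.786, -0.665, 91.828, 0.344, 61.387, -3.226], TCP at [0.218, -0.612, 0.215] pointing down, gripper open.
Joint ranges: [-144.91, 144.91], [-17.63, 115.5], [-89.93, 88.59], [15.96, 139.68], [-74.01, 254.01], [8.47, 105.57], [-167.45, 167.45]. Speed limits (degrees/s): [147.25, 147.25, 180, 180, 180, 180, 180].

## Interface

Orientations are given as a 3x3 rotation matrix whose columns are the frame's x, y, z axes.
In Python, from plant import robot gives the robot as it stands. The module is installed in compiled form; this text tells all that it offers. Calls block until the motion is done:
- robot.reach(position, orientation): joint-space move of the TCP to a pose.
- robot.move_l(position, rot=None, v=0.15): straight line of the TCP; rot=None keeps the orientation; v is the mean speed in m/s.
- robot.movej(angles): joint-space move.
- robot.gripper_to(opening, grasp_force=None): opening from 0.0 (shut) to 1.0 (fully open); grasp_force is the grip in N (None keeps the last); returns when the fingers have stopped.
- robot.wait(seconds).
- robot.inverse_kinematics(position, orientation): joint angles nearest the present ones, or None.
- robot.get_obs(): the state.
- robot.read_camera(name): name is "scene" or "side" or "wrist"; returns (picture, depth): 420x560x3 uint8, blue, green, red; 420x560 float32, m along the optical axis (not along the pixel's ray), 0 where there is no reading.
- robot.camera_model(name): a dict with "K" (3x3 intrinsics, pixels), "k1" (the pictures are not rectified: a ray, as slopes to the right and down, at radius r is drawn at 1 + k1 r^2 times it, then the intrinsics apply), "cam_to_world" (4x4, takes a point from camera to world coordinates); the wrist camera has in their place "T_tool_cam" (4x4, takes a point from camera to tool coordinates, whose origin is the TCP and whose axes are the flange's). Camera axes: x right, y up, looking along -z (the intrinsics and any distortion apply to the point x, -y, -z); pixel columns grow to the right and rows downward; lengths in m; the calibration is good to about 2 mm. A picture is of the moment at which its call begins: read the wrist's pose just before it. camera_model takes no time and is no camera call.
A pose or a line that the arm cannot do raises robot.Unreachable and nothing moves.
- robot.job_done(): hands the job in, once; it reports no verdict.
Trained networks look in the newest picture that a camera, given by its name, has taken for a name from the list of things; names that differ only in an ending like _2 or _b are one class to them, and where a whole thing is asked for, a point or a joint stands for the part that bears it (a point fixed in the world has none). Each returns a list of dicts, best first, with "score" (0 to 1); they miss things now and then, are a little off and sometimes report something else, mostly with a low value. They report only what shows in the picture. A call takes as long as a camera call. They do not tell look-alikes from the thing itself.
- robot.look_for(camera, query): "extent" ([left, top, width, height] in pixels, round what is visible of it).
- robot.tip_of(camera, query): "uv" ([column, row] in pixels: a listed point, or the origin of a listed thing).
The state is a dict: "clock": time; "q": joint angles; "dq": joint speeds; "tau": joint torques, N m; "position": TCP position; "orientation": TCP orientation; "wrist_force": force on the tool from outside, world axes, zero at the start; "moment": the same for the moment, N m; "gripper_width": opening from 0.0 (shut) to 1.0 (fully open).
Only numpy, scipy, OpenCV 4.12 (cv2) and the standard library are available. Lean on these libraries where they do the work, as an engineer would, in place of code of your own. Each camera call takes 0.05 s, during which the arm holds its last target.

## Working session

There is one attempt and no reset: what is moved stays moved. The work goes in short steps, each a Python script; the robot and the scene stay as the last script left them, time stands still between calls to the robot, and variables do not carry over. Pictures are saved under pics/ and viewed, and the job is handed in when it is done.

```bash
mkdir -p pics; ls
cat > h.py <<'E'
import numpy as np, cv2
from plant import robot
def cam(name):
    m=robot.camera_model(name)
    if 'cam_to_world' in m: return m, np.array(m['cam_to_world'])
    o=robot.get_obs(); T=np.eye(4); T[:3,:3]=o['orientation']; T[:3,3]=o['position']
    return m, T@np.array(m['T_tool_cam'])
def project(m,T,P):
    P=np.atleast_2d(P); c=(np.linalg.inv(T)@np.c_[P,np.ones(len(P))].T)[:3]
    s=np.array([c[0],-c[1]])/(-c[2]); r2=(s**2).sum(0); s=s*(1+m['k1']*r2)
    K=np.array(m['K']); return np.c_[K[0,0]*s[0]+K[0,2],K[1,1]*s[1]+K[1,2]]
def ray(m,uv):
    K=np.array(m['K']); uv=np.atleast_2d(uv).astype(float)
    d=np.c_[(uv[:,0]-K[0,2])/K[0,0],(uv[:,1]-K[1,2])/K[1,1]]; s=d.copy()
    for _ in range(20): s=d/(1+m['k1']*(s**2).sum(1,keepdims=True))
    return s
def at_z(m,T,uv,z):
    s=ray(m,uv); d=np.c_[s[:,0],-s[:,1],-np.ones(len(s))]@T[:3,:3].T
    t=(z-T[2,3])/d[:,2]; return T[:3,3]+d*t[:,None]
def cloud(m,T,depth):
    h,w=depth.shape; v,u=np.mgrid[:h,:w]; s=ray(m,np.c_[u.ravel(),v.ravel()])
    d=depth.ravel()[:,None]; P=np.c_[s[:,0]*d[:,0],-s[:,1]*d[:,0],-d[:,0]]
    P=P@T[:3,:3].T+T[:3,3]; P[depth.ravel()==0]=np.nan
    return P.reshape(h,w,3)
E
python3 - <<'E'
from h import *
o=robot.get_obs(); print(o)
for c in ['scene','side','wrist']:
    m,T=cam(c); p,d=robot.read_camera(c); cv2.imwrite(f'pics/{c}0.png',p); np.savez(f'{c}0.npz',p=p,d=d,T=T)
    print(c,m['K'],m['k1'],T.round(3).tolist())
    for q in ['case','keyhole','key','round_key','key_stand','tape','tray'] if c!='wrist' else []:
        print(q,[(round(r['score'],2),np.round(r['extent']).tolist()) for r in robot.look_for(c,q)] if q!='keyhole' else '',
          [(round(r['score'],2),np.round(r['uv']).tolist()) for r in robot.tip_of(c,q)])
E
```

```text
pics
{'clock': 0.0, 'q': array([67.9509096 , 26.83545755, -0.66405814, 91.87932103,  0.34378489,
       61.38745131, -3.22554124]), 'dq': array([ 0.0414658 , -0.06792989, -0.00024161, -0.01186994, -0.07383391,
       -0.05819894, -0.0125739 ]), 'tau': array([-2.14885899e-04, -5.20568025e+01, -1.27235579e-02, -2.43751180e+01,
       -5.67623635e-02,  1.71008863e-02,  1.17971781e-04]), 'position': array([ 0.2176208 , -0.61187734,  0.21365805]), 'orientation': array([[ 9.42167081e-01,  3.35142795e-01, -7.06252096e-04],
       [ 3.35143515e-01, -9.42165729e-01,  1.60111419e-03],
       [-1.28804635e-04, -1.74521289e-03, -9.99998469e-01]]), 'wrist_force': array([-0.62911936, -0.09306788, -0.00570393]), 'moment': array([-0.03371203, -0.00379309,  0.02596839]), 'gripper_width': 1.0027323581740806}
scene [[534.28961345   0.         286.17518697]
 [  0.         534.28961345 220.73203859]
 [  0.           0.           1.        ]] -0.004576518064194365 [[-0.29, -0.636, 0.715, 1.361], [0.957, -0.209, 0.202, 0.33], [0.021, 0.743, 0.669, 0.863], [0.0, 0.0, 0.0, 1.0]]
case [(0.8, [189.0, 187.0, 11
[... 1245 characters left out ...]
0, 162.0])]
key_stand [(0.96, [310.0, 149.0, 31.0, 34.0]), (0.61, [316.0, 152.0, 13.0, 13.0])] [(0.68, [323.0, 172.0])]
tape [(0.88, [278.0, 183.0, 22.0, 35.0]), (0.84, [350.0, 220.0, 19.0, 25.0]), (0.54, [228.0, 290.0, 67.0, 54.0])] [(0.9, [224.0, 213.0]), (0.65, [287.0, 208.0]), (0.64, [358.0, 236.0])]
tray [(0.86, [216.0, 362.0, 63.0, 57.0]), (0.6, [232.0, 291.0, 66.0, 51.0])] [(0.88, [249.0, 391.0]), (0.27, [236.0, 181.0])]
wrist [[320.80790805   0.         274.73549484]
 [  0.         320.80790805 209.91344166]
 [  0.           0.           1.        ]] 0.0026372985098944623 [[0.336, 0.909, 0.249, 0.289], [-0.942, 0.324, 0.089, -0.587], [0.0, -0.264, 0.964, 0.386], [0.0, 0.0, 0.0, 1.0]]
```

View pics/scene0.png

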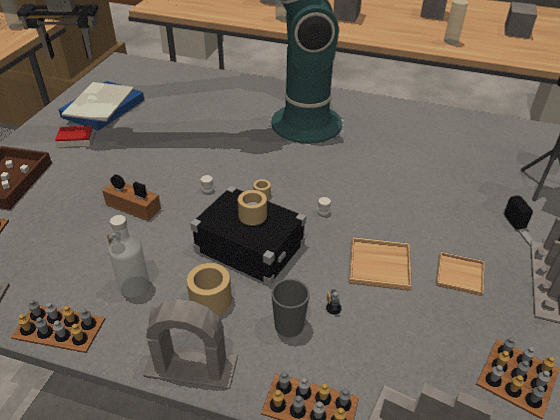

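View pics/side0.png

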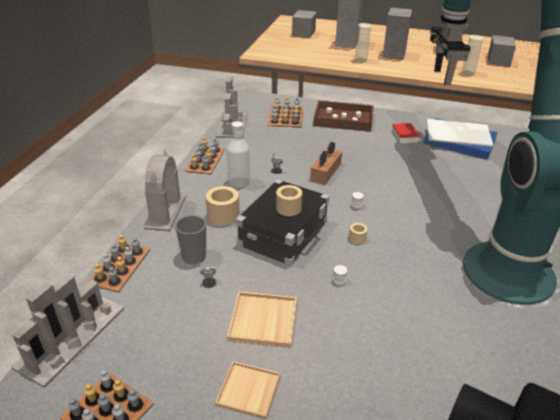

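View pics/wrist0.png

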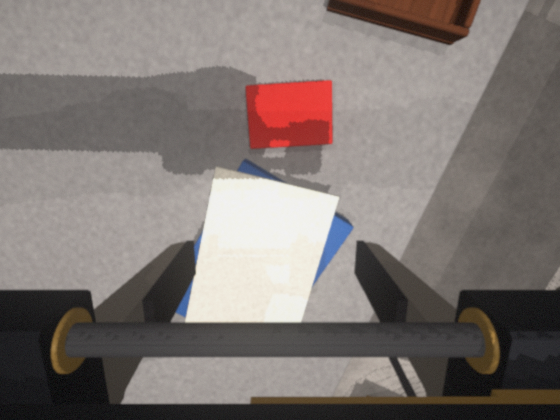

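The tape rolls are the large one at scene (210,290), the middle one on the case at (252,207) and the small one at (262,188); the middle one fits. The trays are at (380,263) and (460,273). I'll measure their sizes from depth.

Run:
```python
from h import *
pts=[];cols=[]
for c in ['scene','side']:
    z=np.load(c+'0.npz'); m,_=cam(c); P=cloud(m,z['T'],z['d']); pts.append(P.reshape(-1,3)); cols.append(z['p'].reshape(-1,3))
    for n,uv in dict(scene=[('tape',(252,197)),('tray',(380,263)),('small',(460,273)),('keyblk',(120,182)),('key',(140,190)),('ground',(330,240)),('lid',(220,215))],side=[('tape',(290,190)),('tray',(263,318)),('small',(249,390)),('lid',(265,210)),('ground',(330,320))])[c]:
        print(c,n,P[uv[1],uv[0]].round(4))
    # topdown map 2mm
for i,c in enumerate(['scene','side']):
    P=pts[i];C=cols[i]; ok=np.isfinite(P[:,0])
    P=P[ok];C=C[ok]; o=np.argsort(P[:,2]);P=P[o];C=C[o]
    # x 0.35..0.85 rows down, y 0.45..-0.35
    u=((0.45-P[:,1])/0.001).astype(int); v=((0.85-P[:,0])/0.001).astype(int)
    im=np.zeros((600,800,3),np.uint8); g=(u>=0)&(u<800)&(v>=0)&(v<600)
    for du in (0,1):
      for dv in (0,1):
        im[np.clip(v[g]+dv,0,599),np.clip(u[g]+du,0,799)]=C[g]
    cv2.imwrite(f'pics/top_{c}.png',im)
```

```text
scene tape [0.5176 0.0131 0.12  ]
scene tray [0.5113 0.3097 0.0018]
scene small [0.4858 0.4827 0.0007]
scene keyblk [ 0.5103 -0.3228  0.0735]
scene key [ 0.5205 -0.2649  0.0716]
scene ground [ 0.4723  0.1863 -0.    ]
scene lid [ 0.5607 -0.0464  0.0874]
side tape [ 5.447e-01 -4.000e-04  1.254e-01]
side tray [0.5182 0.3076 0.0042]
side small [0.4912 0.4826 0.0015]
side lid [0.5951 0.043  0.0845]
side ground [0.3812 0.2685 0.    ]
```

View pics/top_scene.png

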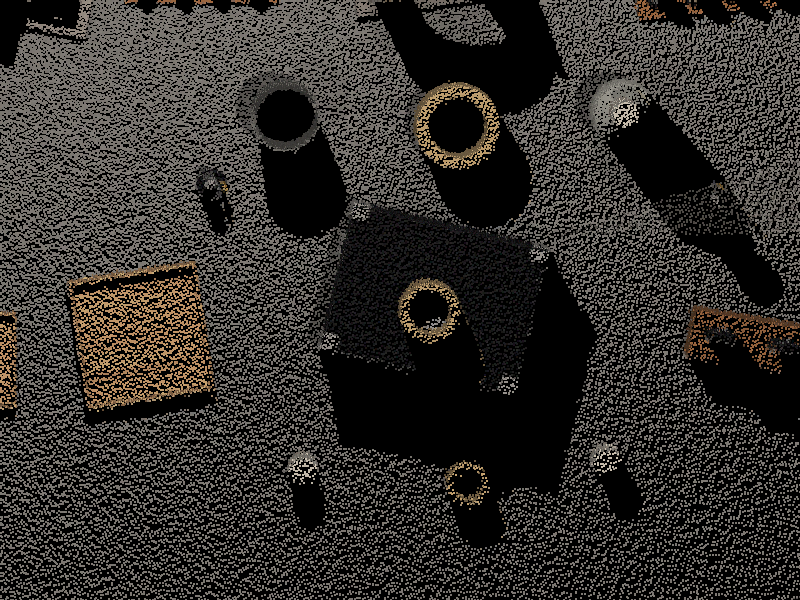

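View pics/top_side.png

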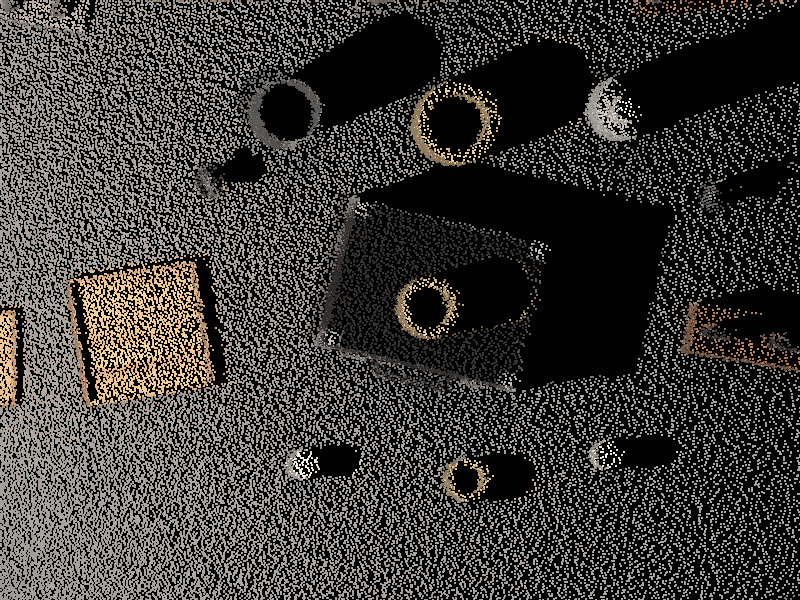

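Tray (380,263) measures about 130 mm on the top-down map. The one at (460,273) is smaller, so it is the decoy. The tape's ring is at about (0.540, 0.021). I'll confirm both in enlarged crops and check IK options.

Run:
```python
from h import *
z=np.load('scene0.npz'); p=z['p']; m,T=cam('scene')
a=cv2.resize(p[160:330,180:350],(400,400),interpolation=cv2.INTER_CUBIC); b=cv2.resize(p[225:305,340:500],(400,200),interpolation=cv2.INTER_CUBIC)
e=cv2.resize(p[160:230,90:180],(400,311),interpolation=cv2.INTER_CUBIC)
im=np.zeros((520,800,3),np.uint8); im[:400,:400]=a; im[:200,400:]=b; im[205:516,400:]=e; cv2.imwrite('pics/crop1.png',im)
# fits
for c in ['scene','side']:
    z=np.load(c+'0.npz'); m,_=cam(c); P=cloud(m,z['T'],z['d']).reshape(-1,3)
    for nm,x0,y0,zl in [('mid',.54,.022,(.128,.142)),('big',.725,-.005,(.0,.2)),('small',.37,-.016,(.0,.2))]:
        g=(np.hypot(P[:,0]-x0,P[:,1]-y0)<.055)&(P[:,2]>zl[0])&(P[:,2]<zl[1]); Q=P[g]
        if nm!='mid': Q=Q[Q[:,2]>np.percentile(Q[:,2],99)-.008]
        (cx,cy),r=cv2.minEnclosingCircle(Q[:,:2].astype(np.float32)); print(c,nm,len(Q),round(cx,4),round(cy,4),'diam',round(2*r,4),'top',np.median(Q[:,2]).round(4))
    g=(P[:,2]>.006)&(P[:,2]<.02)
    for nm,x0,y0 in [('tray',.516,.31),('small',.488,.483)]:
        Q=P[g&(np.abs(P[:,0]-x0)<.1)&(np.abs(P[:,1]-y0)<.085)][:,:2]; print(c,nm,cv2.minAreaRect((Q*1000).astype(np.float32)))
    g=(P[:,2]>.078)&(P[:,2]<.092)&(np.abs(P[:,0]-.55)<.14)&(np.abs(P[:,1]-.02)<.14); print('lid',cv2.minAreaRect((P[g][:,:2]*1000).astype(np.float32)))
    g=(P[:,2]>.04)&(P[:,2]<.048)&(np.abs(P[:,0]-.51)<.08)&(np.abs(P[:,1]+.3)<.1); print('stand',cv2.minAreaRect((P[g][:,:2]*1000).astype(np.float32)))
def R(deg): # tool z down, tool y at world angle deg
    t=np.radians(deg); y=np.array([np.cos(t),np.sin(t),0]); zz=np.array([0,0,-1.]); return np.c_[np.cross(y,zz),y,zz]
for a in range(-180,180,30):
    q=robot.inverse_kinematics([.54,.021,.2],R(a)); print(a,None if q is None else np.round(q,0))
```

```text
scene mid 338 0.5404 0.0208 diam 0.0656 top 0.1345
scene big 707 0.7254 -0.0069 diam 0.0892 top 0.0692
scene small 117 0.366 -0.0171 diam 0.0486 top 0.0351
scene tray ((504.99285888671875, 308.2363586425781), (156.4174346923828, 130.30506896972656), 8.934666633605957)
scene small ((490.71990966796875, 469.8344421386719), (101.7112808227539, 125.315673828125), 2.0553243160247803)
lid ((550.7940673828125, 16.53289794921875), (205.06356811523438, 156.6466522216797), 76.73982238769531)
stand ((508.12310791015625, -303.9083251953125), (136.8473663330078, 54.58400344848633), 80.70262908935547)
side mid 247 0.5427 0.0205 diam 0.067 top 0.134
side big 334 0.7293 -0.0057 diam 0.0908 top 0.0686
side small 135 0.3708 -0.0174 diam 0.0513 top 0.034
side tray ((517.7244873046875, 309.9910888671875), (128.86376953125, 137.98562622070312), 9.661051750183105)
side small ((492.16259765625, 481.8139953613281), (97.46649932861328, 100.47994995117188), 0.05566716939210892)
lid ((554.2018432617188, 17.74315643310547), (209.54400634765625, 157.64431762695312), 76.43992614746094)
stand ((512.7786865234375, -300.5841064453125), (134.6690216064453, 51.19786834716797), 80.74959564208984)
-180 [ 47.  41. -75. 105.  43.  69. 138.]
-150 [   8.   19.  -17.  107.    7.   55. -162.]
-120 [  14.   19.  -24.  107.    9.   56. -134.]
-90 [  18.   20.  -29.  107.   12.   56. -106.]
-60 [ 21.  21. -32. 106.  13.  56. -77.]
-30 [ 23.  21. -35. 106.  15.  57. -49.]
0 [ 25.  22. -38. 106.  16.  57. -20.]
30 [ 27.  23. -41. 106.  18.  57.   9.]
60 [ 30.  24. -44. 106.  20.  58.  37.]
90 [ 35.  27. -52. 106.  24.  59.  63.]
120 [ 47.  41. -75. 105.  43.  69.  78.]
150 [ 47.  41. -75. 105.  43.  69. 108.]
```

View pics/crop1.png

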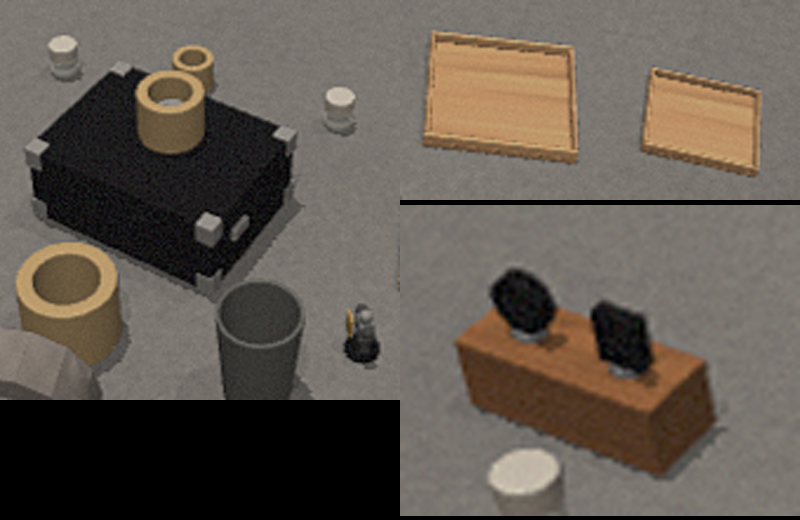

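Confirmed: the middle roll sits around the lock, the large tray is the one meant (scene 380,263), and the rectangular key is at scene (139,190), the pocket nearer the case. Now the tape.

```bash
cat >> h.py <<'E'
def R(deg): # tool z down, tool y at world angle deg
    t=np.radians(deg); y=np.array([np.cos(t),np.sin(t),0]); zz=np.array([0,0,-1.]); return np.c_[np.cross(y,zz),y,zz]
def st(tag=''):
    o=robot.get_obs(); print(tag,'t',round(o['clock'],2),'p',o['position'].round(4),'F',o['wrist_force'].round(1),'M',o['moment'].round(2),'w',round(o['gripper_width'],3)); return o
def snap(c,name):
    m,T=cam(c); p,d=robot.read_camera(c); cv2.imwrite(f'pics/{name}.png',p); np.savez(name+'.npz',p=p,d=d,T=T); return m,T,p,d
E
python3 - <<'E'
from h import *
robot.reach([.541,.021,.25],R(-13.4)); st()
m,T,p,d=snap('wrist','w1'); P=cloud(m,T,d).reshape(-1,3)
g=(np.hypot(P[:,0]-.541,P[:,1]-.021)<.05)&(P[:,2]>.127)&(P[:,2]<.145); Q=P[g]
print(len(Q),cv2.minEnclosingCircle(Q[:,:2].astype(np.float32)),np.median(Q[:,2]))
E
```

```text
t 3.98 p [0.5411 0.0197 0.2498] F [-0.2 -0.3  0.5] M [-0.1  -0.06 -0.03] w 0.996
2071 ((0.540239691734314, 0.02163916453719139), 0.031003139913082123) 0.13580293436085072
```

View pics/w1.png

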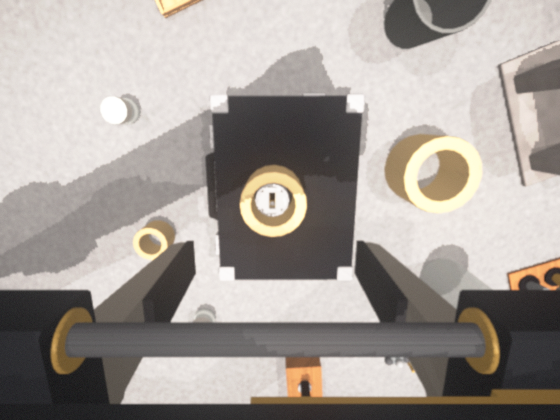

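The wrist view shows the tape ring at (273,202) around the barrel, with the slot at (272,201) aligned with the jaws. Grasping it.

Run:
```python
from h import *
Rr=R(-13.4)
robot.move_l([.5403,.0214,.102],Rr,v=.2); st('down')
robot.gripper_to(0.4,30); o=st('grip')
robot.move_l([.5403,.0214,.19],Rr,v=.12); st('lift')
snap('wrist','w2')
robot.move_l([.5165,.309,.19],R(9.3),v=.25); st('over tray')
snap('scene','s2')
```

```text
down t 4.92 p [0.5411 0.0216 0.1029] F [-0.4  0.7 -0.7] M [-0.   -0.03  0.01] w 1.001
grip t 5.47 p [0.5405 0.0213 0.1025] F [-1.2  0.7  5.2] M [-0.09  0.24  0.  ] w 0.677
lift t 6.36 p [0.5397 0.0212 0.1892] F [ 0.9  0.4 -1.6] M [-0.02 -0.01 -0.01] w 0.679
over tray t 7.72 p [0.5169 0.3075 0.1897] F [-0.4 -0.4 -1.1] M [ 0.01 -0.11  0.02] w 0.679
```

View pics/w2.png

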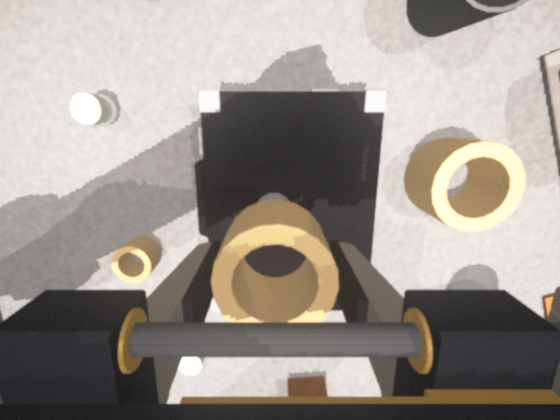

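View pics/s2.png

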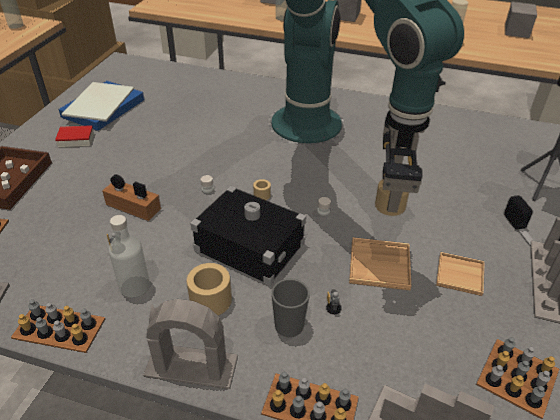

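Tape held; the barrel at scene (252,210) is now bare. Lowering into the tray.

Run:
```python
from h import *
Rr=R(9.3)
robot.move_l([.5165,.309,.04],Rr,v=.2)
z=.026
while True:
    robot.move_l([.5165,.309,z],Rr,v=.05); o=st('z')
    if o['wrist_force'][2]>3 or z<.019: break
    z-=.0015
robot.gripper_to(0.83); st('open')
robot.move_l([.5165,.309,.15],Rr,v=.25); st('up')
# view key stand
robot.reach([.50,-.275,.22],R(-9.3)); st('stand')
snap('wrist','w3'); snap('scene','s3')
```

```text
z t 9.1 p [0.5164 0.3089 0.0258] F [-0.4  0.2 -1.2] M [-0.07 -0.1   0.02] w 0.674
z t 9.35 p [0.5165 0.309  0.0245] F [ 1.1  0.  -0.5] M [-0.07 -0.08  0.03] w 0.679
z t 9.6 p [0.5165 0.309  0.0229] F [-0.2 -0.3 -1.5] M [-0.05 -0.07 -0.06] w 0.673
z t 9.85 p [0.5166 0.3091 0.0216] F [ 0.2  0.8 -1.1] M [ 0.02 -0.12  0.03] w 0.677
z t 10.1 p [0.5166 0.3091 0.0214] F [-2.2 -1.7  9.9] M [-0.6   0.62 -0.03] w 0.682
open t 10.51 p [0.5164 0.3089 0.0198] F [ 0.8 -0.3  0.5] M [-0.06 -0.11 -0.03] w 0.831
up t 11.18 p [0.516  0.3081 0.1489] F [ 0.6 -0.4 -0.9] M [-0.07 -0.1   0.01] w 0.828
stand t 13.28 p [ 0.5006 -0.2736  0.2199] F [0.8 0.  0.7] M [-0.03 -0.08  0.03] w 0.828
```

View pics/w3.png

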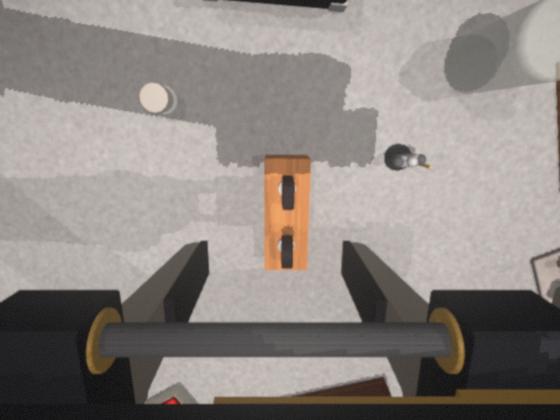

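View pics/s3.png

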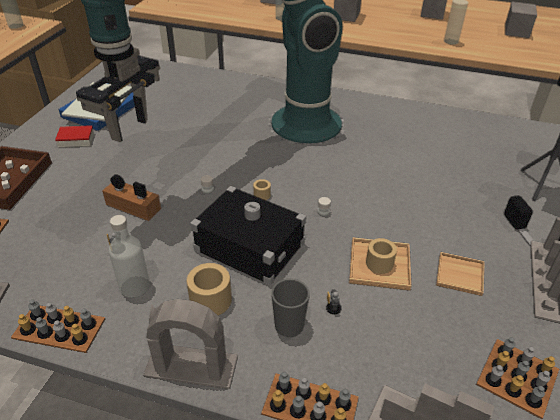

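The tape lies flat in the tray (scene 381,256). The rectangular key is at wrist (288,192), the round one at (287,250). Measuring the key.

Run:
```python
from h import *
z=np.load('w3.npz'); m,_=cam('wrist'); P=cloud(m,z['T'],z['d']); 
Q=P.reshape(-1,3)
g=(np.abs(Q[:,0]-.51)<.1)&(np.abs(Q[:,1]+.3)<.1)
k=Q[g&(Q[:,2]>.077)&(Q[:,2]<.09)]; 
s=Q[g&(Q[:,2]>.042)&(Q[:,2]<.048)]
for nm,a in [('stand',s),('all tops',k),('rect',k[k[:,1]>-.3]),('round',k[k[:,1]<-.31])]:
    print(nm,len(a),cv2.minAreaRect((a[:,:2]*1000).astype(np.float32)),np.median(a[:,2]),a[:,:2].mean(0))
im=cv2.resize(z['p'][140:280,220:360],(600,600),interpolation=cv2.INTER_CUBIC); cv2.imwrite('pics/w3c.png',im)
```

```text
stand 4088 ((509.7226257324219, -302.70721435546875), (130.4300079345703, 49.857887268066406), 80.37168884277344) 0.04601977070324206 [ 0.51000795 -0.29765652]
all tops 673 ((509.53717041015625, -302.19866943359375), (95.33753967285156, 11.85153865814209), 80.3683090209961) 0.08365248233333838 [ 0.51003625 -0.29791332]
rect 369 ((515.17578125, -269.8847961425781), (29.770816802978516, 11.819965362548828), 81.1406478881836) 0.08383777067606601 [ 0.51483186 -0.26914668]
round 304 ((503.9914855957031, -334.4598083496094), (29.73847198486328, 11.600650787353516), 81.29886627197266) 0.08306217987017805 [ 0.50421527 -0.33283072]
```

View pics/w3c.png

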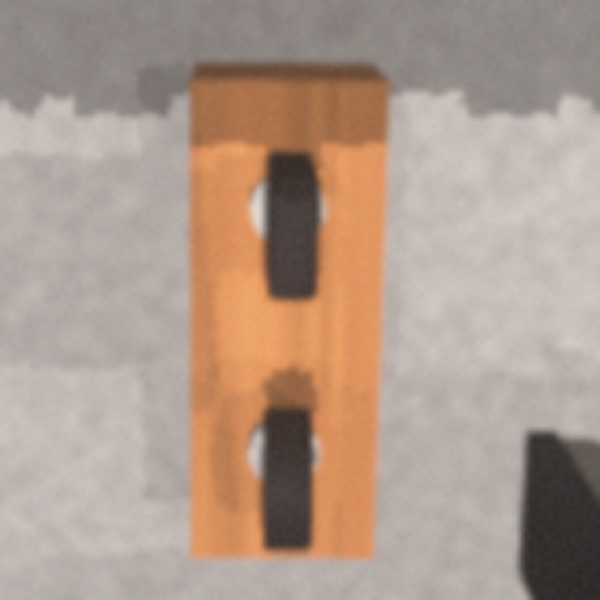

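The crop confirms it: the upper key has a flat, wide rectangular head edge about 30×12 mm at full height. Grasping it.

Run:
```python
from h import *
Rr=R(-9.3)
x,y=.5152,-.2697
robot.move_l([x,y,.12],Rr,v=.25)
robot.gripper_to(0.45)
robot.move_l([x,y,.052],Rr,v=.12); st('down')
robot.gripper_to(0.0,55); st('grip')
robot.move_l([x,y,.11],Rr,v=.08); st('lift')
robot.move_l([x,y,.20],Rr,v=.25)
Rl=R(-13.4); tx=Rl[:,0]
c=np.array([.539,.021,.20])-tx*.06
robot.move_l(c,Rl,v=.25); robot.wait(.2); st('view')
snap('wrist','w4'); snap('scene','s4'); snap('side','d4')
```

```text
down t 15.32 p [ 0.5157 -0.2697  0.0523] F [-0.9 -0.7  0.1] M [-0.01 -0.07 -0.01] w 0.452
grip t 15.88 p [ 0.5154 -0.2699  0.0524] F [-0.   0.8  3.4] M [-0.09  0.08  0.  ] w 0.127
lift t 16.75 p [ 0.5148 -0.2697  0.1097] F [-0.9 -0.5 -1.6] M [-0.05 -0.05  0.02] w 0.125
view t 18.54 p [ 0.525  -0.0387  0.1998] F [ 0.4 -0.6 -0.7] M [-0.05 -0.04  0.01] w 0.132
```

View pics/w4.png

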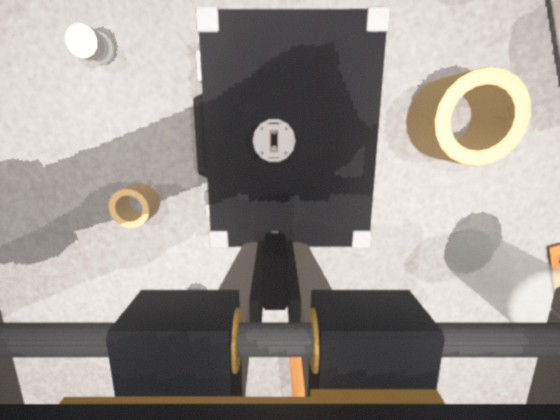

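View pics/d4.png

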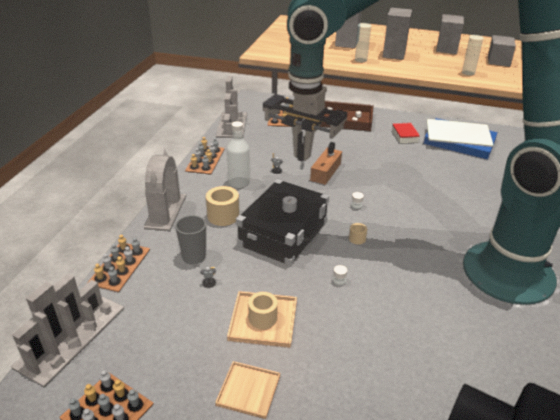

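The barrel is at wrist (273,140) with the slot running vertically in the image; the key is in the jaws at about (275,240). Measuring slot, yaw, and the key in the hand.

Run:
```python
from h import *
z=np.load('w4.npz'); m,_=cam('wrist'); T=z['T']; P=cloud(m,T,z['d']); Q=P.reshape(-1,3); p=z['p']
g=(np.hypot(Q[:,0]-.539,Q[:,1]-.021)<.04)&(Q[:,2]>.105)&(Q[:,2]<.12); B=Q[g]
print('barrel',len(B),cv2.minEnclosingCircle(B[:,:2].astype(np.float32)),np.median(B[:,2]),B.mean(0))
g=(np.abs(Q[:,0]-.55)<.13)&(np.abs(Q[:,1]-.017)<.13)&(Q[:,2]>.078)&(Q[:,2]<.092); print('lid',cv2.minAreaRect((Q[g][:,:2]*1000).astype(np.float32)))
gray=cv2.cvtColor(p,cv2.COLOR_BGR2GRAY)
# slot: dark pixels in barrel circle
v,u=np.mgrid[:420,:560]; mask=(np.hypot(u-274,v-140)<15)&(gray<75)
uv=np.c_[u[mask],v[mask]]; X=at_z(m,T,uv,.111); print('slot n',len(uv),uv.mean(0),X.mean(0),cv2.minAreaRect((X[:,:2]*1000).astype(np.float32)))
print([ (r['score'],r['uv']) for r in robot.tip_of('wrist','keyhole')])
print('circle px->',at_z(m,T,[[273.5,140.5]],.111))
im=cv2.resize(p[110:170,244:304],(600,600),interpolation=cv2.INTER_CUBIC)
im2=cv2.resize(p[215:315,225:325],(600,600),interpolation=cv2.INTER_CUBIC)
cv2.imwrite('pics/w4c.png',np.hstack([cv2.resize(im,(400,400)),cv2.resize(im2,(400,400))]))
# also project expected key top
R_=T[:3,:3]; o=robot.get_obs(); tcp=o['position']
tool=np.array(o['orientation'])
for dx in (-.015,0,.015): print('key top edge px',dx,project(m,T,tcp+tool[:,0]*dx-tool[:,2]*.0315).round(1))
for c,n in (('scene','s4'),('side','d4')):
    zz=np.load(n+'.npz'); mm,_=cam(c); TT=zz['T']; PP=cloud(mm,TT,zz['d']).reshape(-1,3)
    g=(np.hypot(PP[:,0]-.539,PP[:,1]-.021)<.03)&(PP[:,2]>.105)&(PP[:,2]<.12); print(c,g.sum(),cv2.minEnclosingCircle(PP[g][:,:2].astype(np.float32)),PP[g].mean(0))
```

```text
barrel 1236 ((0.5387394428253174, 0.0205765999853611), 0.016986044123768806) 0.11202713046462037 [0.53885082 0.020591   0.11198976]
lid ((551.7411499023438, 17.399887084960938), (201.93234252929688, 156.2059326171875), 76.5778579711914)
slot n 49 [273.95918367 139.40816327] [0.53941152 0.02090924 0.111     ] ((539.4221801757812, 20.825544357299805), (6.975894451141357, 3.18147611618042), 76.49468994140625)
[(0.84, [275.6, 142.5]), (0.21, [272.2, 234.7])]
circle px-> [[0.5388603  0.02017583 0.111     ]]
key top edge px -0.015 [[273.1 309. ]]
key top edge px 0 [[273.  281.4]]
key top edge px 0.015 [[273.  252.4]]
scene 153 ((0.537688136100769, 0.019938845187425613), 0.01877717860043049) [0.53942085 0.02107154 0.11027103]
side 108 ((0.5443751811981201, 0.021070320159196854), 0.018917271867394447) [0.54142763 0.02241528 0.10983141]
```

View pics/w4c.png

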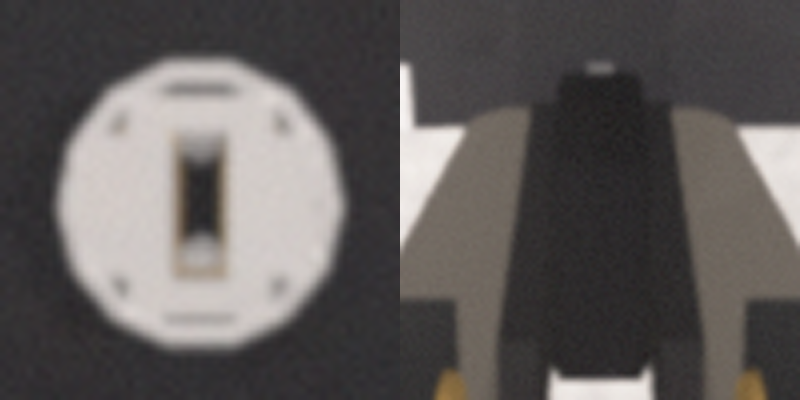

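Slot centre is about (0.5388, 0.0205), yaw −13.45°. The in-hand key shows about 2 px (0.9 mm) of camera bias across the jaws, so I correct for that. Descending with force monitoring.

```bash
python3 - <<'E'
from h import *
Rl=R(-13.4); c=np.array([.5380,.0207,0])
robot.move_l(c+[0,0,.155],Rl,v=.2); robot.wait(.1); st('above')
snap('wrist','w5'); snap('side','d5'); snap('scene','s5')
for z in np.arange(.147,.1355,-.002):
    robot.move_l(c+[0,0,z],Rl,v=.03); o=st(f'{z:.4f}')
    if o['wrist_force'][2]>8: break
E
python3 - <<'E'
import cv2,numpy as np
a=cv2.imread('pics/w5.png')[100:300,175:375];b=cv2.imread('pics/d5.png')[130:230,240:340]
cv2.imwrite('pics/w5c.png',np.hstack([cv2.resize(x,(400,400),interpolation=2) for x in (a,b)]))
E
```

```text
above t 19.37 p [0.5385 0.0193 0.1557] F [ 0.4 -0.9 -0.3] M [-0.05 -0.08 -0.03] w 0.125
0.1470 t 19.93 p [0.5378 0.0207 0.1467] F [-0.3 -0.2 -0.5] M [-0.02 -0.12 -0.06] w 0.127
0.1450 t 20.18 p [0.5379 0.0207 0.1449] F [-0.3 -0.8 -1.6] M [-0.04 -0.06  0.02] w 0.128
0.1430 t 20.43 p [0.5379 0.0207 0.1429] F [ 0.9 -0.7  0.1] M [-0.04 -0.02  0.01] w 0.126
0.1410 t 20.68 p [0.5379 0.0207 0.1408] F [ 0.  -1.5 -0.1] M [-0.03 -0.07 -0.  ] w 0.126
0.1390 t 20.93 p [0.5379 0.0207 0.1389] F [ 0.3  0.  -0.2] M [-0.   -0.08 -0.06] w 0.124
0.1370 t 21.18 p [0.5379 0.0207 0.1369] F [-0.4  0.7  0.3] M [ 0.05 -0.08  0.02] w 0.126
```

View pics/w5c.png

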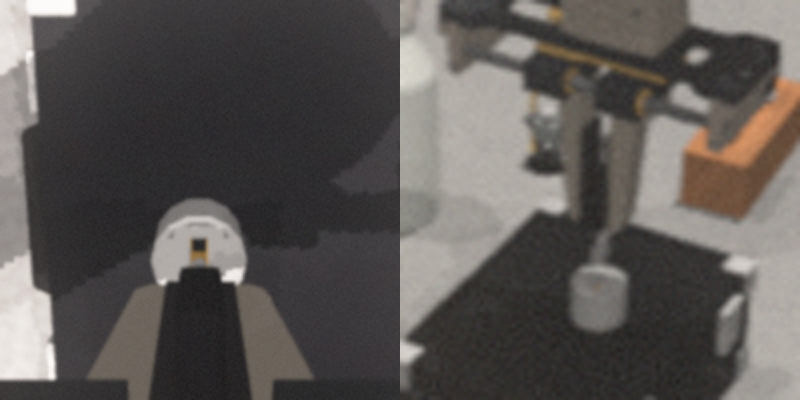

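The key tip is about 8 mm into the slot with no contact force. Continuing, rocking along the slot at the pins.

Run:
```python
from h import *
Rl=R(-13.4); c=np.array([.5380,.0207,0]); ty=Rl[:,0]
z=.137
while z>.1305:
    z-=.002; robot.move_l(c+[0,0,z],Rl,v=.03); o=st(f'{z:.4f}')
    if o['wrist_force'][2]>8: break
s=1
for i in range(14):
    z-=.001; s=-s
    robot.move_l(c+ty*.0012*s+[0,0,z],Rl,v=.03); o=st(f'w {z:.4f} {s}')
    if abs(o['wrist_force']).max()>30 or z<.1185: break
```

```text
0.1350 t 21.43 p [0.5379 0.0207 0.1349] F [0.  0.2 0. ] M [-0.02 -0.05 -0.01] w 0.127
0.1330 t 21.68 p [0.5379 0.0207 0.1328] F [ 0.6 -0.2 -0.3] M [-0.04 -0.08 -0.02] w 0.127
0.1310 t 21.93 p [0.5379 0.0207 0.1309] F [ 0.2  0.  -0.9] M [-0.   -0.03  0.01] w 0.126
0.1290 t 22.18 p [0.5379 0.0207 0.1289] F [ 0.4 -0.2 -0.6] M [-0.09 -0.08  0.02] w 0.126
w 0.1280 -1 t 22.43 p [0.538  0.0201 0.1283] F [0.2 0.8 2. ] M [ 0.43 -0.01  0.05] w 0.125
w 0.1270 1 t 22.68 p [0.5386 0.0214 0.1272] F [ 0.6 -1.   3.7] M [-0.34  0.    0.01] w 0.127
w 0.1260 -1 t 22.93 p [0.5385 0.0203 0.1265] F [0.5 2.9 4.6] M [ 0.39 -0.27  0.04] w 0.125
w 0.1250 1 t 23.18 p [0.5385 0.0215 0.1249] F [ 1.  -0.8  1.5] M [-0.18 -0.42  0.03] w 0.13
w 0.1240 -1 t 23.43 p [0.5377 0.0202 0.1237] F [ 2.1  2.9 -1.3] M [ 0.72 -0.6   0.03] w 0.127
w 0.1230 1 t 23.68 p [0.5377 0.0211 0.1225] F [ 0.8 -0.4 -1.3] M [-0.28 -0.28  0.02] w 0.132
w 0.1220 -1 t 23.93 p [0.5375 0.0199 0.1218] F [ 1.8  1.7 -1. ] M [ 0.46 -0.34 -0.02] w 0.126
w 0.1210 1 t 24.18 p [0.5379 0.0212 0.1208] F [-0.2 -1.6 -0.9] M [-0.3  -0.03 -0.04] w 0.125
w 0.1200 -1 t 24.43 p [0.5377 0.0198 0.12  ] F [ 0.7 -0.1 -1. ] M [ 0.23 -0.16  0.01] w 0.124
w 0.1190 1 t 24.68 p [0.5382 0.0214 0.1189] F [ 0.  -1.5  0.2] M [-0.41 -0.14 -0.02] w 0.13
w 0.1180 -1 t 24.93 p [0.5381 0.0201 0.1184] F [0.3 1.5 1.8] M [ 0.27 -0.03  0.02] w 0.128
```

Run:
```python
from h import *
Rl=R(-13.4); c=np.array([.5382,.0207,0])
z=.1185
while z>.112:
    z-=.0005; robot.move_l(c+[0,0,z],Rl,v=.02); o=st(f'{z:.4f}')
    if o['wrist_force'][2]>10: break
snap('side','d6'); snap('wrist','w6'); snap('scene','s6')
a=[cv2.imread(f'pics/{n}.png')[v:v+100,u:u+100] for n,u,v in (('d6',240,130),('s6',205,150))]
cv2.imwrite('pics/c6.png',np.hstack([cv2.resize(x,(400,400),interpolation=2) for x in a]))
```

```text
0.1180 t 25.18 p [0.5382 0.0203 0.1184] F [-0.7  0.3  5.2] M [-0.17  0.32  0.04] w 0.126
0.1175 t 25.43 p [0.5382 0.0203 0.1183] F [-2.5 -0.   9.3] M [-0.29  0.59  0.01] w 0.126
0.1170 t 25.68 p [0.5382 0.0203 0.1183] F [-4.3 -0.7 13.4] M [-0.33  0.96 -0.02] w 0.126
```

View pics/c6.png

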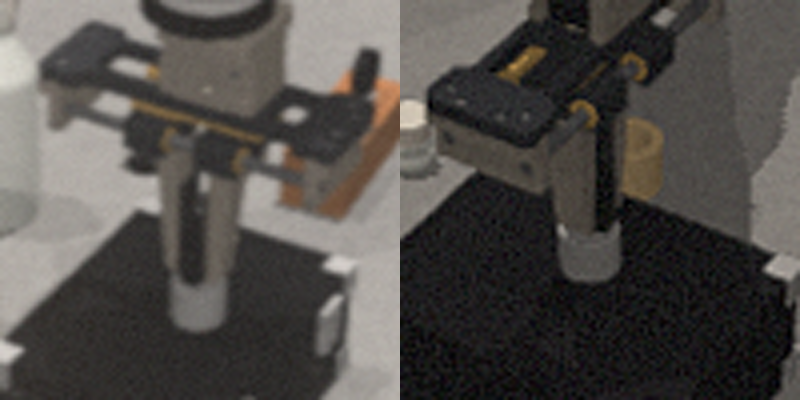

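Seated: collar on barrel, TCP at 0.1183 exactly as computed for fully home, 13 N. Turning clockwise in small steps.

Run:
```python
from h import *
c=np.array([.5382,.0205,.1177]); a=-13.4
t=0
while t<105:
    t+=3 if t<6 else 6
    robot.move_l(c,R(a-t),v=.05); o=st(f'turn {t}')
    y=o['orientation'][:,1]; print('   ang',round(a-np.degrees(np.arctan2(y[1],y[0])),1),'dq',abs(o['dq']).max().round(1))
    if np.hypot(*o['wrist_force'][:2])>20 or o['moment'][2]>.5 or o['wrist_force'][2]>30: print('STOP');break
    if t>=90: break
```

```text
turn 3 t 26.08 p [0.5384 0.0203 0.1183] F [-2.1 -0.7  6.8] M [-0.16  0.33  0.  ] w 0.128
   ang 3.0 dq 0.3
turn 6 t 26.33 p [0.5387 0.0205 0.1183] F [-0.8 -0.6  6.5] M [-0.13  0.2  -0.06] w 0.127
   ang 6.0 dq 0.4
turn 12 t 26.59 p [0.5386 0.0206 0.1184] F [-0.9 -0.3  6.7] M [-0.09  0.26  0.04] w 0.126
   ang 12.0 dq 0.5
turn 18 t 26.85 p [0.5387 0.0206 0.1184] F [-1.6 -0.3  7.5] M [-0.06  0.28  0.01] w 0.131
   ang 18.0 dq 0.4
turn 24 t 27.11 p [0.5387 0.0206 0.1184] F [-0.7 -0.3  7.6] M [-0.07  0.16 -0.05] w 0.123
   ang 24.0 dq 0.4
turn 30 t 27.37 p [0.5388 0.0205 0.1184] F [-0.4 -0.5  7.1] M [-0.03  0.15 -0.  ] w 0.126
   ang 30.0 dq 0.5
turn 36 t 27.62 p [0.5388 0.0205 0.1184] F [-0.4 -0.6  6.4] M [-0.1   0.19  0.01] w 0.129
   ang 36.0 dq 0.5
turn 42 t 27.88 p [0.5388 0.0204 0.1183] F [ 0.1 -0.1  5.9] M [-0.08  0.15  0.02] w 0.124
   ang 42.0 dq 0.5
turn 48 t 28.14 p [0.5389 0.0203 0.1183] F [-1.3 -0.9  6. ] M [-0.13  0.11  0.02] w 0.126
   ang 48.0 dq 0.6
turn 54 t 28.4 p [0.5389 0.0203 0.1183] F [-0.9 -1.4  6.1] M [-0.18  0.14  0.05] w 0.13
   ang 54.0 dq 0.5
turn 60 t 28.66 p [0.5389 0.0202 0.1183] F [-0.2 -1.3  6.1] M [-0.16  0.11 -0.02] w 0.127
   ang 60.0 dq 0.5
turn 66 t 28.92 p [0.5389 0.0201 0.1183] F [ 0.3 -0.   6.2] M [-0.23  0.19  0.03] w 0.128
   ang 66.0 dq 0.5
turn 72 t 29.18 p [0.5389 0.0201 0.1183] F [-0.4 -0.8  6. ] M [-0.22  0.11  0.04] w 0.129
   ang 72.0 dq 0.6
turn 78 t 29.43 p [0.5389 0.02   0.1183] F [-1.5 -0.1  6.5] M [-0.25  0.14 -0.04] w 0.127
   ang 78.0 dq 0.4
turn 84 t 29.69 p [0.5389 0.0199 0.1183] F [ 0.  -1.3  6.3] M [-0.24  0.05  0.04] w 0.127
   ang 84.0 dq 0.6
turn 90 t 29.95 p [0.5389 0.0199 0.1183] F [-0.7 -1.4  5.8] M [-0.32  0.16 -0.  ] w 0.124
   ang 90.0 dq 0.6
```

Run:
```python
from h import *
c=np.array([.5384,.0205,.1177]); a=-13.4
def mz(n=12):
    r=[]
    for _ in range(n): robot.wait(.02); r.append(robot.get_obs()['moment'][2])
    return np.mean(r)
for t in (90,94,97,100,103,106,108):
    robot.move_l(c,R(a-t),v=.05); k=mz(); o=st(f'turn {t} mz {k:.3f}')
    if k>.35: break
snap('wrist','w7'); snap('side','d7'); snap('scene','s7')
a=[cv2.imread(f'pics/{n}.png')[v:v+100,u:u+100] for n,u,v in (('d7',240,130),('s7',205,150),('w7',225,200))]
cv2.imwrite('pics/c7.png',np.hstack([cv2.resize(x,(266,266),interpolation=2) for x in a]))
```

```text
turn 90 mz 0.046 t 30.4 p [0.5389 0.0199 0.1183] F [-1.3 -0.7  7.6] M [-0.27  0.24  0.02] w 0.126
turn 94 mz 0.039 t 30.85 p [0.5389 0.0198 0.1183] F [-0.3 -0.7  7. ] M [-0.35  0.29  0.06] w 0.128
turn 97 mz 0.052 t 31.3 p [0.5389 0.0198 0.1184] F [-0.5 -1.1  6.5] M [-0.32  0.28  0.08] w 0.127
turn 100 mz 0.046 t 31.75 p [0.5389 0.0198 0.1184] F [-1.5 -1.1  7.5] M [-0.35  0.31  0.08] w 0.124
turn 103 mz 0.101 t 32.2 p [0.5388 0.0197 0.1183] F [-1.2 -1.8  7.5] M [-0.33  0.31  0.05] w 0.128
turn 106 mz 0.234 t 32.65 p [0.5388 0.0197 0.1183] F [-1.6 -1.8  7.2] M [-0.33  0.29  0.2 ] w 0.126
turn 108 mz 0.257 t 33.1 p [0.5387 0.0197 0.1183] F [-1.2 -1.5  7.2] M [-0.44  0.41  0.25] w 0.127
```

View pics/c7.png

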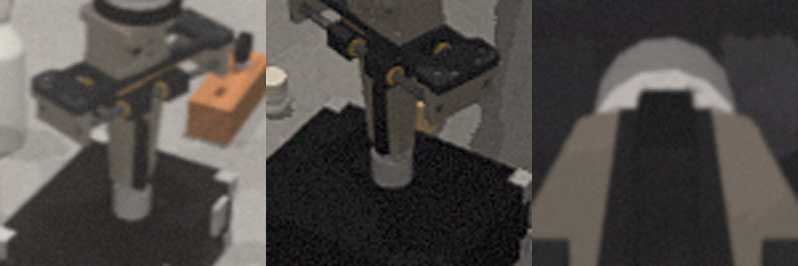

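The stop came at about 102° (90° plus the 0.2 rad of play) with the moment rising to 0.25 N·m, so the plug is at its stop. Final overall check.

Run:
```python
from h import *
robot.wait(.5); o=st('hold')
y=o['orientation'][:,1]; print(-13.4-np.degrees(np.arctan2(y[1],y[0])))
m,T,p,d=snap('side','d8'); P=cloud(m,T,d).reshape(-1,3)
g=(np.hypot(P[:,0]-.516,P[:,1]-.309)<.055)&(P[:,2]>.045); Q=P[g]; print('tape',cv2.minEnclosingCircle(Q[:,:2].astype(np.float32)),np.percentile(Q[:,2],[5,50,95]))
```

```text
hold t 33.75 p [0.5387 0.0196 0.1184] F [-1.4 -1.6  7.2] M [-0.4   0.39  0.26] w 0.127
107.9132132219684
tape ((0.5193012952804565, 0.31003639101982117), 0.03267354890704155) [0.04647303 0.05276001 0.05555093]
```

View pics/d8.png

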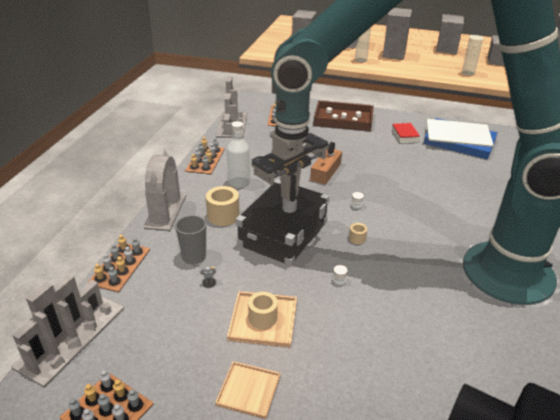

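The tape lies flat in the tray (263,310), the round key is still in the stand at about (332,147), and the bystanders are unmoved. Handing in.

```bash
python3 -c "
from plant import robot
print(robot.job_done())"
```

```text
the job is handed in; nothing more can be done
None
```

The job is handed in at about 34 s. The tape is in the tray, and the arm is still gripping the right key, fully home and held turned a quarter turn clockwise.

- **Tape:** I lifted the middle-sized roll off the lock and set it flat in the 130 mm tray. Depth puts its top at about 53 mm, as expected for a roll lying flat on the tray floor.
- **Key:** I took the rectangular-headed key and rocked it past the sticky pins; vertical force readings stayed under 5 N. It seated at 13 N, with the gripper at exactly the height computed for the collar resting on the barrel.
- **Turn:** The arm turned to 108°. The stop came at about 102°, which is 90° plus the 0.2 rad of play, and the arm now holds about 0.25 N·m against it.
- **Bystanders:** In the last picture the round key is still in the stand, and the pots, figures, bottle and tumbler look unmoved.

Two things to know. I could not read the plug angle directly; I inferred it from the moment rising at the expected angle. The side camera put the barrel about 2 to 5 mm off from the wrist camera, so I relied on the wrist camera with a 0.9 mm in-hand correction, and the key went in without contact until the pins.

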